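# Tap the canister collar home

### The job

One of the two nut canisters on the bakery worktop has its push-in metal collar still standing proud. Push the collar fully home by tapping its two ears alternately, a bit at a time, so that it goes in square and never cocks by as much as 10 degrees; do not touch the other, closed canister.

Things in the scene. Friction and masses are not known exactly. Their poses are not given: they have to be found in the camera images.
- ear_left (a point): centre of the top face of one of the collar's two flat ears, 86 mm from the collar's axis towards the canister's +y; ear flat 36 mm along the rim by 26 mm radially, 6 mm thick. z is the collar's axis, up when square. It starts 34 to 38 mm too high; fully home its top is 106 mm above the worktop, on a firm stop. Pressing it (5 to 11 N, plain friction, no spring) sinks this ear only; it stays where left
- ear_right (a point): centre of the top face of the opposite, like ear of the same collar, towards the canister's -y, 172 mm from the first; same size, home height (106 mm) and behaviour. Pressing one ear all the way alone tips the collar up to 12.6 degrees; it jams at 10 degrees (one ear 30 mm lower than the other)
- canister: the open canister: round steel, 148 mm across, 100 mm high, fixed upright on the worktop; origin at the centre of its underside, z up. In its mouth sits the collar, a plain aluminium ring (148 mm outside, 122 mm open inside, 6 mm thick, tapering skirt below) with two ears at opposite sides, along the canister's +y and -y, level with the ring's top
- closed_canister: the bystander: a like fixed canister whose collar, with the same ears, is already home (106 mm high overall); origin at the centre of its underside, z up; not to be touched
Not all that is in view belongs to the job. Leave any blue, red or yellow look-alike of the canister alone.

How it is judged:
By the outcome, as a careful person would: the job done as asked, in the order asked, and still so for the second after the job is handed in, with the robot touching nothing.
It also fails if it takes over 42 s, if anything falls off the work surface, if the arm or the gripper's body presses on something with over 40 N, if the wrist force passes 120 N, or if a joint passes its speed limit or range.

### The arm

A 7-joint arm with a two-finger parallel gripper is mounted at the origin on the work surface. World frame = base frame: x ahead of the robot, y to its left, z up, the work surface at z = 0. Lengths are in m, angles in rad, forces in N, time in s.
With the tool pointing down it reaches from about 0.425 to 0.925 m from the base axis. Payload 6.8 kg.
Tool frame: the origin (TCP) lies at the very end of the fingers, on their centre line; the grasp point (between the pads) lies 19 mm behind it; z points along the fingers, y is the line along which they close (so a half turn about z gives the same grasp; the last joint's range is limited). The gripper opens to 85 mm and grips with 20 to 120 N. Pads are 22 mm wide; open, the fingers measure 114 mm over their backs; the gripper's body (76 mm by 85 mm) begins 54 mm behind the grasp point. The pads swing forward as they close: fully open they stand 13 mm farther back than shut.
Start: joints at [0.994, 0.477, 0.022, 1.555, -0.011, 1.109, -0.083], TCP at [0.305, -0.602, 0.192] pointing down, gripper open.
Joint ranges: [-2.96, 2.96], [-0.34, 2.1], [-1.41, 1.46], [0.24, 2.44], [-1.37, 4.51], [0.17, 1.92], [-2.96, 2.96]. Speed limits (rad/s): [2.39, 2.39, 3.14, 3.14, 3.14, 3.14, 3.14].

### API

Orientations are given as a rotation vector (axis times angle).
In Python, from bench import get_obs, viewer, r gives the robot as it stands. The module is installed in compiled form; this text tells all that it offers.
- The arm moves only by the tool play_rows, never from a script. Its argument "commands" is a list that holds one entry, the list of rows, each a list of 5 numbers: the gripper's target within -1 to 1 (shut at 1, half-way at 0, fully open at -1), then the shift along the tool's x, y, z scaled (see below), then the turn about the tool's z scaled (see below). A call has 1 to 12 rows; each row is the pose to reach, as a shift and turn from the pose commanded when the call began, along the tool's axes at that moment; what a row does not reach only later rows make up. The controller multiplies each number of a shift by 0.2 m and each number of a turn by pi/2 rad. A row lasts 1/12 s, in which the tool goes at most 41.7 mm and 7.16 degrees, less where a joint would pass 70% of its speed; a pose out of reach is approached as far as the arm can. A call with a number of a shift or a turn outside -1 to 1 is refused whole. A call with a gripper value outside its range is refused whole. The fingers move at their own pace and stop on an object; "grip_force" is the grip in N (left out, the last holds). Time passes only in rows, so rows that repeat a pose let the fingers close. It gives the time, the measured TCP pose, the force, the opening and the grip force at its end, in the units of the state.
- get_obs(): the state, without advancing time (a new reading comes with each control period).
- viewer.grab_frame(name): name is "side" or "top"; returns a dict with "pixels" (420x560x3 uint8, red, green, blue), "fovy" (degrees; the focal length in pixels is half the picture's height over the tangent of half this angle, whatever the lens; pixels are square), "cx", "cy" (the principal point, pixels), "world_to_cam" (4x4, takes a point from world to camera coordinates). Camera axes: x right, y up, looking along -z (the intrinsics and any distortion apply to the point x, -y, -z); pixel columns grow to the right and rows downward; lengths in m; the calibration is good to about 2 mm. A picture is of the moment at which its call begins. There is no depth.
- r.hand_in(): hands the job in; it is judged then, once.
Trained networks look in a picture, given as the dict that the camera call returned (one of the last four; its "shot" number tells which), for a name from the list of things; names that differ only in an ending like _2 or _b are one class to them, and where a whole thing is asked for, a point or a joint stands for the part that bears it (a point fixed in the world has none). Each returns a list of dicts, best first, with "score" (0 to 1); they miss things now and then, are a little off and sometimes report something else, mostly with a low value. They report only what shows in the picture. A call takes as long as a camera call. They do not tell look-alikes from the thing itself.
- viewer.trace(picture, thing): "pixels" (420x560 bool, what is visible of it) and "rect" ([left, top, right, bottom] in pixels, round what is visible of it).
The state is a dict: "clock": time; "joints": joint angles; "qvel": joint speeds; "tau": joint torques, N m; "tcp_pos": TCP position; "orientation": TCP orientation; "contact_force": force on the tool from outside, world axes, zero at the start; "moment": the same for the moment, N m; "grip_width": finger opening in m; "gripper_force": force on a finger pad.
Only numpy, scipy, OpenCV 4.12 (cv2) and the standard library are available. Lean on these libraries where they do the work, as an engineer would, in place of code of your own. Each camera call takes 0.05 s, during which the arm holds its last target. There are 200 camera calls.

## Working session

There is one attempt and no reset: what is moved stays moved. The work goes in short steps, Python scripts to look and compute and a tool call to move; the robot and the scene stay as the last step left them, time stands still between calls to the robot, and variables do not carry over. Pictures are saved under pics/ and viewed, at most 10 in all, crops included, and the job is handed in when it is done.

Besides the shell and the picture viewer there is one more tool, called after "Emit:" as name(argument=value, ...) on one line, values as JSON. play_rows: Moves the arm, as the interface text tells. Shifts and turns lie within -1 to 1; 1 stands for 0.2 m of shift or pi/2 rad of turn. Its arguments: {"type":"object","properties":{"commands":{"type":"array","items":{"type":"array","items":{"type":"array","items":{"type":"number","minimum":-1,"maximum":1}}}},"grip_force":{"type":"number"}},"required":["commands"]}

```bash
mkdir -p pics
cat > h.py <<'E'
import numpy as np, cv2
from bench import get_obs, viewer, r
def K(f):
    F=210/np.tan(np.radians(f["fovy"])/2); return F,f["cx"],f["cy"]
def proj(f,p):
    p=np.atleast_2d(p); c=(f["world_to_cam"]@np.c_[p,np.ones(len(p))].T)[:3]; F,cx,cy=K(f)
    return np.c_[cx+F*c[0]/-c[2], cy-F*c[1]/-c[2]]
def ray(f,uv):
    F,cx,cy=K(f); M=np.linalg.inv(f["world_to_cam"])
    d=M[:3,:3]@np.array([(uv[0]-cx)/F,-(uv[1]-cy)/F,-1]); return M[:3,3],d
def atz(f,uv,z):
    o,d=ray(f,uv); return o+d*(z-o[2])/d[2]
E
python3 - <<'E'
from h import *
s=get_obs(); print({k:np.round(v,3) for k,v in s.items()})
for n in ("top","side"):
    f=viewer.grab_frame(n); cv2.imwrite(f"pics/{n}0.png",f["pixels"][:,:,::-1]); print(n,[k for k in f],K(f),np.round(f["world_to_cam"],3).tolist(),{k:f[k] for k in f if k not in("pixels","world_to_cam")})
    for t in ("ear_left","canister","closed_canister"):
        for d in viewer.trace(f,t): print(t,round(d["score"],2),d["rect"],int(d["pixels"].sum()))
E
```

```text
{'clock': np.float64(0.0), 'joints': array([ 0.994,  0.478,  0.022,  1.556, -0.012,  1.109, -0.083]), 'qvel': array([-0.001,  0.002, -0.002, -0.   , -0.003, -0.002,  0.   ]), 'tau': array([ 1.0000e-03, -5.9644e+01,  1.6090e+00, -2.8119e+01,  1.3000e-02,
        9.0000e-03,  0.0000e+00]), 'tcp_pos': array([ 0.305, -0.602,  0.191]), 'orientation': array([-3.054e+00, -7.290e-01,  1.000e-03]), 'contact_force': array([0.027, 0.439, 0.755]), 'moment': array([0.022, 0.062, 0.016]), 'gripper_force': np.float64(0.0), 'grip_width': np.float64(0.085)}
top ['pixels', 'fovy', 'cx', 'cy', 'world_to_cam', 'shot'] (np.float64(392.3401090972953), 285.11562349508085, 209.40171791528903) [[-0.012, -1.0, -0.021, 0.088], [0.996, -0.013, 0.088, -0.446], [-0.088, -0.02, 0.996, -0.907], [0.0, 0.0, 0.0, 1.0]] {'fovy': 56.31582310509317, 'cx': 285.11562349508085, 'cy': 209.40171791528903, 'shot': 1}
ear_left 0.94 [196.0, 220.1, 291.1, 297.2] 2072
ear_left 0.93 [77.1, 239.8, 171.2, 306.5] 2338
ear_left 0.83 [391.3, 246.8, 485.6, 321.3] 2506
ear_left 0.71 [187.1, 108.1, 282.3, 179.0] 2181
ear_left 0.39 [186.7, 
[... 347 characters left out ...]
3048389540473), 283.7099152069418, 206.32234537612243) [[-0.381, -0.925, -0.002, 0.25], [0.626, -0.26, 0.735, -0.341], [-0.68, 0.279, 0.678, -0.806], [0.0, 0.0, 0.0, 1.0]] {'fovy': 54.823189687268126, 'cx': 283.7099152069418, 'cy': 206.32234537612243, 'shot': 2}
ear_left 0.97 [186.1, 158.1, 268.6, 209.8] 2036
ear_left 0.79 [388.7, 191.8, 464.8, 239.0] 1778
ear_left 0.77 [108.1, 258.1, 204.7, 326.9] 2769
ear_left 0.69 [223.7, 218.8, 312.6, 275.4] 2271
canister 0.97 [107.7, 260.0, 210.1, 355.1] 6303
canister 0.93 [388.2, 190.8, 461.8, 266.6] 3126
canister 0.8 [223.1, 221.5, 311.7, 302.7] 4966
canister 0.63 [191.3, 160.2, 267.6, 236.1] 3857
closed_canister 0.93 [335.4, 153.1, 388.3, 211.2] 2729
```

View pics/top0.png

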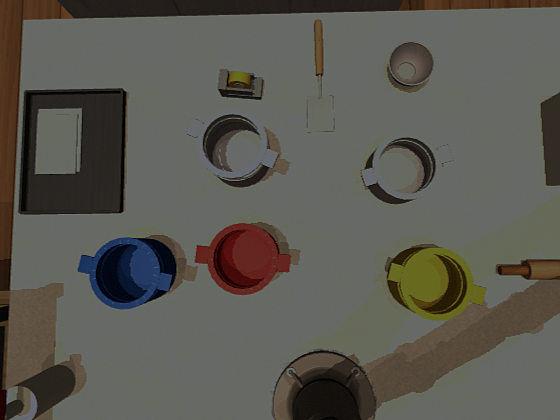

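View pics/side0.png

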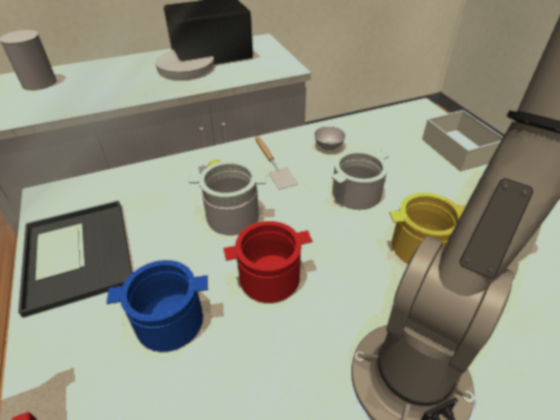

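The top view shows two silver canisters, at about (234,147) and (403,168). In the side view the left one, at (230,195), has its collar standing proud. The blue, red and yellow ones are look-alikes. Next I'll look closer at the left one.

Run:
```python
from h import *
out=[]
for n,c in (("top",(236,146)),("side",(230,192))):
    f=viewer.grab_frame(n); im=f["pixels"][:,:,::-1].copy()
    D=[d for d in viewer.trace(f,"ear_left") if d["rect"][0]<c[0]<d["rect"][2] and d["rect"][1]<c[1]<d["rect"][3]]
    x,y=c[0]-65,c[1]-50
    cr=cv2.resize(im[y:y+100,x:x+130],None,fx=6,fy=6,interpolation=cv2.INTER_CUBIC)[:, :780]
    cr=cv2.convertScaleAbs(cr,alpha=1.4 if n=="top" else 1)
    cv2.imwrite(f"pics/crop_{n}.png",cr)
    print(n,x,y,[(d["score"],d["rect"]) for d in D])
    np.save(f"{n}_mask.npy",D[0]["pixels"])
    np.save(f"{n}_f.npy",f,allow_pickle=True)
```

```text
top 171 96 [(0.56, [189.3, 109.2, 282.1, 181.5])]
side 165 142 [(0.83, [189.9, 156.0, 266.0, 207.9])]
```

View pics/crop_top.png

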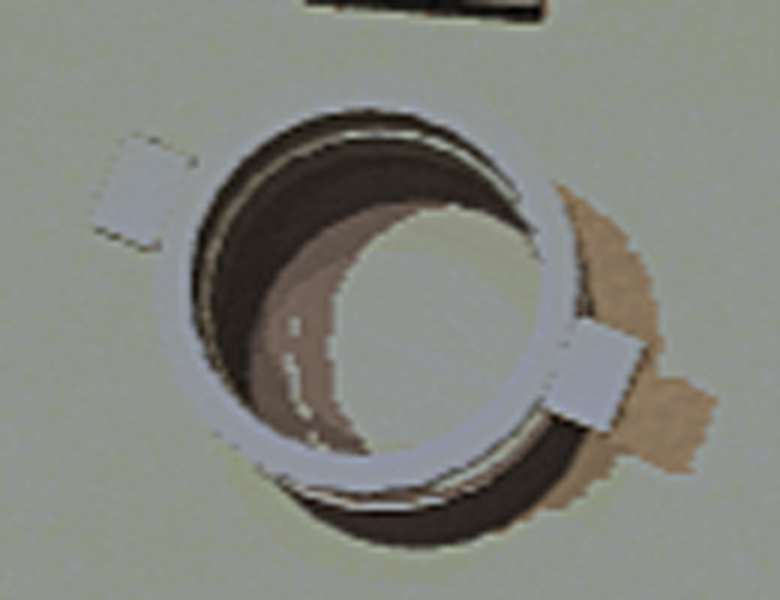

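View pics/crop_side.png

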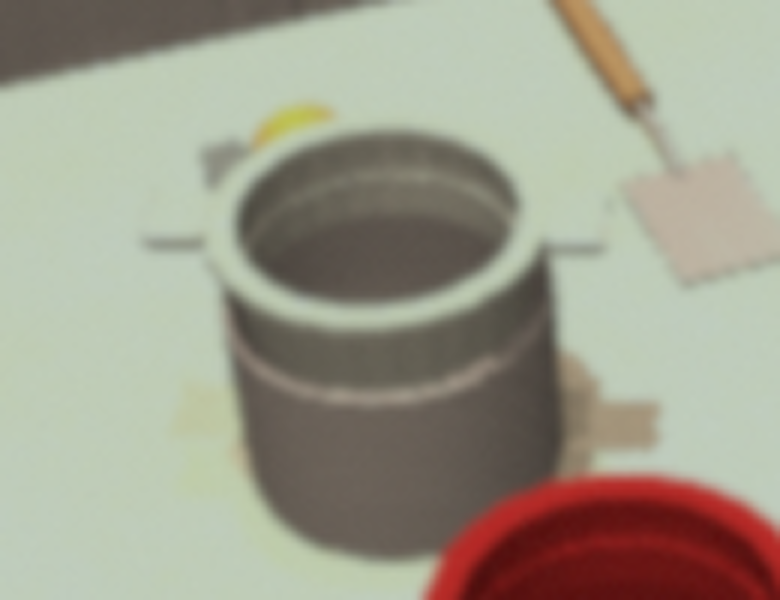

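The close-up top view shows the ear outer corners at crop (138,137), (95,228), (648,345) and (607,430). In the side view the collar is about 35 mm proud, with the ear corners at about (145,232) and (602,243). I'll fit the collar model to both views.

```bash
cat > fit.py <<'E'
from h import *
from scipy.optimize import least_squares
T=np.load("top_f.npy",allow_pickle=True).item(); S=np.load("side_f.npy",allow_pickle=True).item()
px=lambda U,o: (np.array(U,float)+.5)/6-.5+np.array(o)
ot,os_=(171,96),(165,142)
th=np.linspace(0,2*np.pi,181)
def pts(q,loc):
    x,y,a,z,t=q; loc=np.atleast_2d(loc)
    return np.c_[x+np.cos(a)*loc[:,0]-np.sin(a)*loc[:,1], y+np.sin(a)*loc[:,0]+np.cos(a)*loc[:,1], z+t*loc[:,1]/.086]
def ext(uv): return np.array([uv[:,0].min(),uv[:,1].min(),uv[:,0].max(),uv[:,1].max()])
ring=.061*np.c_[np.cos(th),np.sin(th)]
# left in image = +y. corners (x forward = up in image)
top_c=px([(138,137),(95,228),(648,345),(607,430)],ot); loc_t=[(.018,.099),(-.018,.099),(.018,-.099),(-.018,-.099)]
side_c=px([(145,232),(602,243)],os_); loc_s=[(-.018,.099),(-.018,-.099)]
et=np.r_[px((193,107),ot),px((546,457),ot)]; es=np.r_[px((237,129),os_),px((521,307),os_)]
def res(q):
    return np.r_[(proj(T,pts(q,loc_t))-top_c).ravel(),(proj(S,pts(q,loc_s))-side_c).ravel(),ext(proj(T,pts(q,ring)))-et,ext(proj(S,pts(q,ring)))-es]
c=atz(T,px((370,282),ot),.141)
s=least_squares(res,[c[0],c[1],.4,.141,0],loss="soft_l1")
if __name__=="__main__":
    print(np.round(s.x,4)); print(np.round(res(s.x),1))
    print("ears",np.round(pts(s.x,[(0,.086),(0,-.086)]),4), "r",np.hypot(*s.x[:2]))
    for n,u in (("closed",(404,167)),("red",(245,258))): print(n,np.round(atz(T,u,.106),3))
    print(get_obs()["clock"])
E
python3 fit.py
```

```text
[ 0.578   0.1887 -0.411   0.1407 -0.0007]
[-0.7 -0.9 -0.5 -0.7  0.5 -0.3  0.6  1.3 -0.3  1.2  0.5 -0.3  0.5  1.
 -0.3 -0.2 -0.1  0.1 -0.2 -0.2]
ears [[0.6124 0.2675 0.1399]
 [0.5436 0.1098 0.1414]] r 0.6080070808737882
closed [ 0.528 -0.177  0.106]
red [0.337 0.167 0.106]
0.6
```

The fit is consistent: residuals are about 1 px, and z is 0.1405, which puts the collar 34.5 mm proud. I'll travel at z≈0.19 with the gripper shut, turning on the way so the pad width lies radially.

Emit:
play_rows(commands=[[[1,1,-1,-0.1,0],[1,1,-1,-0.1,0],[1,1,-1,-0.1,0],[1,1,-1,-0.1,0],[1,1,-1,-0.1,0],[1,1,-1,-0.1,0],[1,1,-1,-0.1,0],[1,1,-1,-0.1,0],[1,1,-1,-0.1,0]]])

```text
clock: 1.35
tcp_pos: [0.3942, -0.3316, 0.2124]
orientation: [3.053, 0.736, 0.001]
contact_force: [-0.9, -0.3, -0.0]
grip_width: -0.0001
gripper_force: 0.0
```

Emit:
play_rows(commands=[[[1,1,-1,0,0],[1,1,-1,0,0],[1,1,-1,0,0],[1,1,-1,0,0],[1,1,-1,0,0],[1,1,-1,0,0],[1,1,-1,0,0],[1,1,-1,0,0],[1,1,-1,0,0]]])

```text
clock: 2.1
tcp_pos: [0.4819, -0.0642, 0.2118]
orientation: [3.055, 0.733, 0.0]
contact_force: [-0.5, -0.7, 0.3]
grip_width: 0.0001
gripper_force: 0.0
```

Emit:
play_rows(commands=[[[1,1,-1,0,-0.44],[1,1,-1,0,-0.44],[1,1,-1,0,-0.44],[1,1,-1,0,-0.44],[1,1,-1,0,-0.44],[1,1,-1,0,-0.44],[1,1,-1,0,-0.44],[1,1,-1,0,-0.44],[1,1,-1,0,-0.44],[1,1,-1,0,-0.44],[1,1,-1,0,-0.44]]])

```text
clock: 3.02
tcp_pos: [0.5698, 0.2006, 0.2114]
orientation: [2.63, 1.715, -0.002]
contact_force: [-0.5, -0.7, 0.9]
grip_width: 0.0
gripper_force: 0.0
```

```bash
cat > go.py <<'E'
import sys
from h import *
from scipy.spatial.transform import Rotation as R
s=get_obs(); M=R.from_rotvec(s["orientation"]).as_matrix()
print(round(float(s["clock"]),2),"tcp",np.round(s["tcp_pos"],4),"x",np.round(M[:,0],3),"z",np.round(M[:,2],3),"F",np.round(s["contact_force"],1),"w",s["grip_width"])
for t in ([.6124,.2675,.150],[.5436,.1098,.150]): print(np.round(M.T@(np.array(t)-s["tcp_pos"])/.2,3))
E
python3 go.py
```

```text
3.02 tcp [0.5698 0.2006 0.2114] x [ 0.403  0.915 -0.002] z [-0.    -0.002 -1.   ] F [-0.5 -0.7  0.9] w 4.199167406909251e-05
[0.392 0.06  0.306]
[-0.468  0.063  0.308]
```

Emit:
play_rows(commands=[[[1,0.392,0.06,0,0],[1,0.392,0.06,0,0],[1,0.392,0.06,0,0],[1,0.392,0.06,0.3,0],[1,0.392,0.06,0.3,0],[1,0.392,0.06,0.3,0],[1,0.392,0.06,0.3,0]]])

```text
clock: 3.6
tcp_pos: [0.6115, 0.2688, 0.1512]
orientation: [2.629, 1.718, -0.004]
contact_force: [-0.5, 0.1, -0.3]
grip_width: 0.0
gripper_force: 0.0
```

```bash
python3 go.py
python3 - <<'E'
from h import *
o=[]
for n,(x,y) in (("top",(171,66)),("side",(165,112))):
    f=viewer.grab_frame(n); p=proj(f,get_obs()["tcp_pos"])[0]; print(n,p, (p-[x,y])*3)
    o.append(cv2.resize(f["pixels"][y:y+130,x:x+130,::-1],None,fx=3,fy=3,interpolation=cv2.INTER_CUBIC))
cv2.imwrite("pics/over1.png",np.hstack(o))
E
```

```text
3.6 tcp [0.6115 0.2688 0.1512] x [ 0.401  0.916 -0.002] z [-0.002 -0.002 -1.   ] F [-0.5  0.1 -0.3] w 4.607003292824614e-05
[-0.004  0.007  0.006]
[-0.865  0.008  0.008]
top [192.25979867 125.68554807] [ 63.77939602 179.0566442 ]
side [192.69145686 173.09829   ] [ 83.07437059 183.29487001]
```

View pics/over1.png

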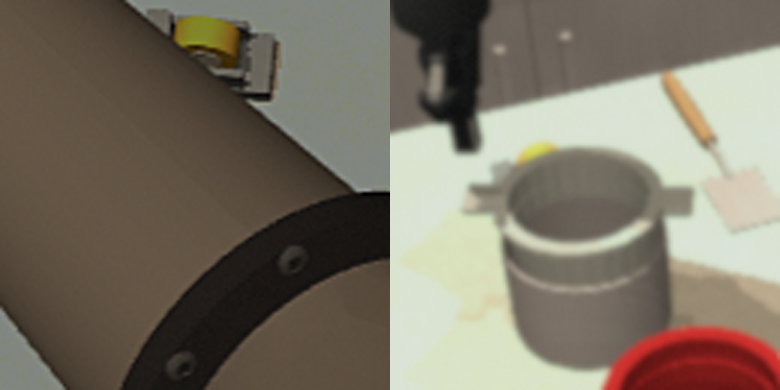

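The side panel shows a dark fingertip ending about 12 px above where the TCP should project, at full px (190,161) against (193,173). I need to resolve this before pressing.

Run:
```python
from h import *
f=viewer.grab_frame("side"); x,y=150,100
im=cv2.resize(f["pixels"][y:y+100,x:x+130,::-1],None,fx=6,fy=6,interpolation=cv2.INTER_CUBIC)
from scipy.spatial.transform import Rotation as R
s=get_obs();M=R.from_rotvec(s["orientation"]).as_matrix();t=s["tcp_pos"]
def mk(p,c): 
    u=(proj(f,p)[0]-[x,y]+.5)*6; cv2.circle(im,tuple(int(v) for v in u),3,c,-1)
for k in (0,.02,.04,.06): mk(t-M[:,2]*k,(0,0,255))
mk([.6124,.2675,.1405],(0,255,0)); mk([.5436,.1098,.1405],(0,255,0))
cv2.imwrite("pics/zoom.png",im)
```

```text
(no output)
```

View pics/zoom.png

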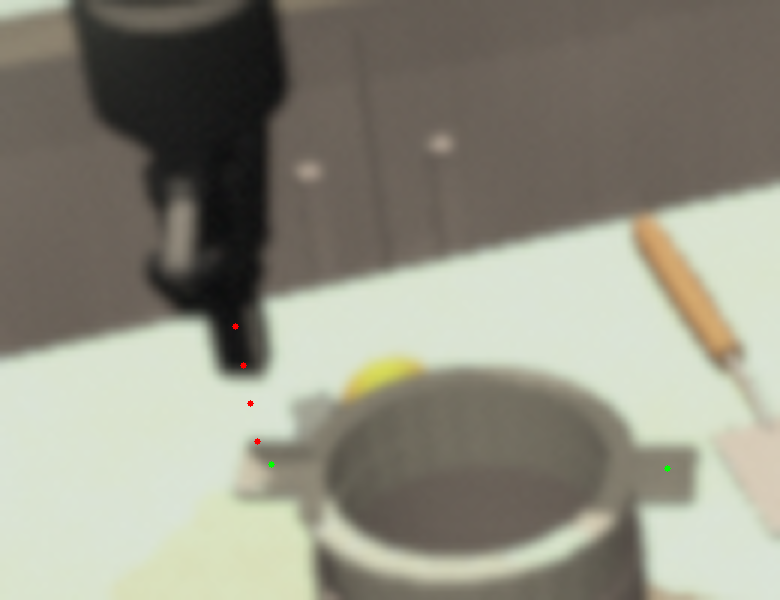

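The fingertip appears about 35 mm short of the reported TCP along the tool axis. I'll probe by force in small steps so that contact decides the true offset.

Emit:
play_rows(commands=[[[1,0,0,0.03,0],[1,0,0,0.05,0],[1,0,0,0.06,0],[1,0,0,0.07,0],[1,0,0,0.08,0]]])

```text
clock: 4.17
tcp_pos: [0.6114, 0.2713, 0.1356]
orientation: [-2.628, -1.722, 0.0]
contact_force: [-0.4, -0.4, 0.8]
grip_width: -0.0001
gripper_force: 0.0
```

```bash
python3 go.py
python3 - <<'E'
from h import *
f=viewer.grab_frame("side"); x,y=150,100
im=cv2.resize(f["pixels"][y:y+100,x:x+130,::-1],None,fx=6,fy=6,interpolation=cv2.INTER_CUBIC)
g=f["pixels"].mean(2); print(np.round(g[150:190,190]).astype(int));
E
```

```text
4.17 tcp [0.6114 0.2713 0.1356] x [ 0.399  0.917 -0.   ] z [-0. -0. -1.] F [-0.4 -0.4  0.8] w -0.00014026905789089498
[-0.015  0.012 -0.072]
[-0.876  0.011 -0.072]
[ 21  20  20  19  17  17  17  19  21  22  23  22  22  21  22  23  27  57
 112 170 207 217 214 204 187 171 165 172 185 193 190 180 167 182 204 211
 212 212 212 212]
```

Emit:
play_rows(commands=[[[1,-0.015,0.008,0.03,0],[1,-0.015,0.008,0.05,0],[1,-0.015,0.008,0.07,0],[1,-0.015,0.008,0.09,0],[1,-0.015,0.008,0.11,0],[1,-0.015,0.008,0.12,0],[1,-0.015,0.008,0.12,0]]])

```text
clock: 4.8
tcp_pos: [0.6114, 0.2677, 0.111]
orientation: [-2.628, -1.722, 0.002]
contact_force: [0.1, -0.3, -0.9]
grip_width: 0.0
gripper_force: 0.0
```

```bash
python3 go.py
python3 - <<'E'
from h import *
f=viewer.grab_frame("side"); x,y=165,130
im=cv2.resize(f["pixels"][y:y+75,x:x+130,::-1],None,fx=6,fy=6,interpolation=cv2.INTER_CUBIC)
for p in ([.6124,.2675,.1405],[.5436,.1098,.1405]):
    u=(proj(f,p)[0]-[x,y]+.5)*6; cv2.circle(im,tuple(int(v) for v in u),3,(0,255,0),-1)
cv2.imwrite("pics/zoom2.png",im)
E
```

```text
4.8 tcp [0.6114 0.2677 0.111 ] x [ 0.399  0.917 -0.001] z [-0.001 -0.    -1.   ] F [ 0.1 -0.3 -0.9] w 1.6000347822924748e-05
[ 0.001  0.005 -0.195]
[-0.859  0.005 -0.194]
```

View pics/zoom2.png

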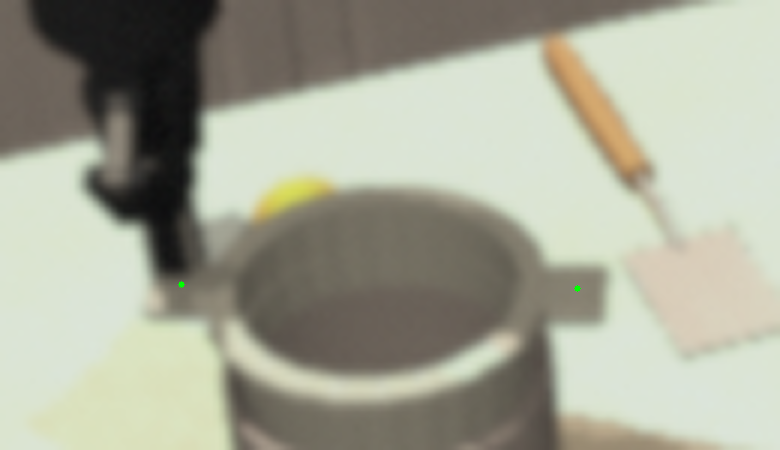

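The fingertip bottom is at crop (175,275), still just above the ear centre at (181,284), and there's no contact yet. I'll go down in small steps.

Emit:
play_rows(commands=[[[1,0,0,0.01,0],[1,0,0,0.02,0],[1,0,0,0.03,0],[1,0,0,0.04,0]]])

```text
clock: 5.18
tcp_pos: [0.6118, 0.2679, 0.1037]
orientation: [2.628, 1.722, 0.0]
contact_force: [0.4, 0.2, -0.8]
grip_width: -0.0001
gripper_force: 0.0
```

Emit:
play_rows(commands=[[[1,0,0,0.01,0],[1,0,0,0.02,0],[1,0,0,0.03,0]]])

```text
clock: 5.43
tcp_pos: [0.6124, 0.2678, 0.099]
orientation: [2.628, 1.721, 0.002]
contact_force: [-2.2, -2.3, 7.5]
grip_width: -0.0003
gripper_force: 4.0
```

Contact: 7.5 N at TCP z≈0.099, so the real tip sits about 40 mm above the reported TCP. I'll press a few mm more, then check that the ear sank.

Emit:
play_rows(commands=[[[1,0,0,0.01,0],[1,0,0,0.02,0],[1,0,0,0.03,0],[1,0,0,0.04,0]]])

```text
clock: 5.77
tcp_pos: [0.6125, 0.2678, 0.0911]
orientation: [2.628, 1.721, 0.002]
contact_force: [-2.0, -1.2, 7.8]
grip_width: 0.0002
gripper_force: 4.0
```

```bash
python3 go.py
python3 - <<'E'
from h import *
f=viewer.grab_frame("side"); x,y=165,130
im=cv2.resize(f["pixels"][y:y+75,x:x+130,::-1],None,fx=6,fy=6,interpolation=cv2.INTER_CUBIC)
for p in ([.6124,.2675,.1405],[.5436,.1098,.1405]):
    u=(proj(f,p)[0]-[x,y]+.5)*6; cv2.circle(im,tuple(int(v) for v in u),3,(0,255,0),-1)
cv2.imwrite("pics/zoom3.png",im)
E
```

```text
5.77 tcp [0.6125 0.2678 0.0911] x [0.4   0.917 0.001] z [ 0.002 -0.    -1.   ] F [-2.  -1.2  7.8] w 0.0002490590699416066
[-0.001  0.001 -0.295]
[-0.861  0.001 -0.295]
```

View pics/zoom3.png

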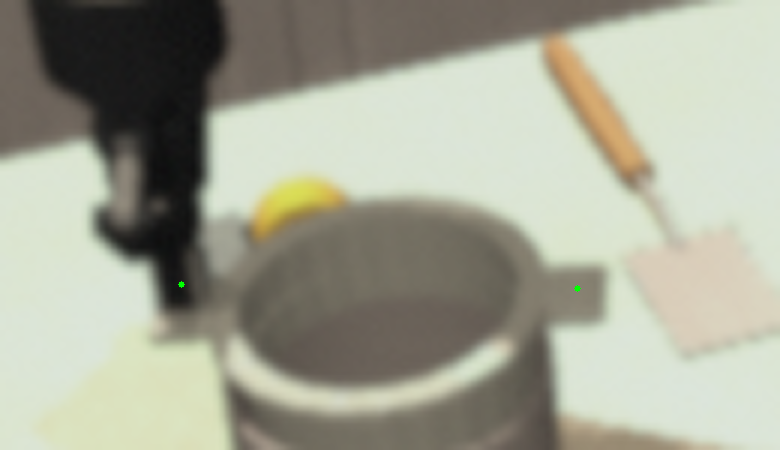

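The left ear has sunk about 10 mm (crop row 320 to 342) and the tip is centred on it. Now I'll lift and cross to the right ear.

Emit:
play_rows(commands=[[[1,0,0,-0.12,0],[1,0,0,-0.12,0],[1,-0.86,0,-0.12,0],[1,-0.86,0,-0.12,0],[1,-0.86,0,-0.12,0],[1,-0.86,0,-0.12,0],[1,-0.86,0,-0.12,0],[1,-0.86,0,-0.12,0],[1,-0.86,0,-0.12,0]]])

```text
clock: 6.57
tcp_pos: [0.5436, 0.1104, 0.1141]
orientation: [2.628, 1.72, 0.002]
contact_force: [-0.0, 0.2, -0.1]
grip_width: -0.0
gripper_force: 0.0
```

Emit:
play_rows(commands=[[[1,0,0,0.03,0],[1,0,0,0.05,0],[1,0,0,0.06,0],[1,0,0,0.07,0],[1,0,0,0.08,0],[1,0,0,0.09,0],[1,0,0,0.1,0]]])

```text
clock: 7.15
tcp_pos: [0.5431, 0.1113, 0.094]
orientation: [-2.626, -1.723, 0.0]
contact_force: [-2.8, -1.7, 7.4]
grip_width: 0.0001
gripper_force: 3.7
```

```bash
python3 go.py
```

```text
7.15 tcp [0.5431 0.1113 0.094 ] x [ 0.398  0.917 -0.   ] z [-0.  0. -1.] F [-2.8 -1.7  7.4] w 7.500698372869847e-05
[ 0.854  0.007 -0.28 ]
[-0.006  0.005 -0.28 ]
```

Emit:
play_rows(commands=[[[1,0,0,0.01,0],[1,0,0,0.02,0],[1,0,0,0.03,0],[1,0,0,0.04,0],[1,0,0,0.05,0],[1,0,0,0.055,0]]])

```text
clock: 7.65
tcp_pos: [0.5428, 0.1108, 0.0828]
orientation: [-2.627, -1.723, 0.002]
contact_force: [-3.2, -1.8, 7.8]
grip_width: -0.0002
gripper_force: 3.9
```

Emit:
play_rows(commands=[[[1,0,0,-0.12,0],[1,0,0,-0.12,0],[1,0.86,0,-0.12,0],[1,0.86,0,-0.12,0],[1,0.86,0,-0.12,0],[1,0.86,0,-0.12,0],[1,0.86,0,-0.12,0],[1,0.86,0,-0.12,0],[1,0.86,0,-0.12,0]]])

```text
clock: 8.4
tcp_pos: [0.6111, 0.2684, 0.1057]
orientation: [-2.626, -1.724, 0.002]
contact_force: [-0.5, -0.1, -0.4]
grip_width: 0.0001
gripper_force: 0.0
```

Emit:
play_rows(commands=[[[1,0,0,0.03,0],[1,0,0,0.05,0],[1,0,0,0.06,0],[1,0,0,0.07,0],[1,0,0,0.08,0],[1,0,0,0.09,0],[1,0,0,0.1,0]]])

```text
clock: 8.98
tcp_pos: [0.6123, 0.267, 0.0877]
orientation: [2.628, 1.72, 0.001]
contact_force: [-1.7, -2.0, 7.9]
grip_width: 0.0002
gripper_force: 3.7
```

```bash
python3 go.py
```

```text
8.98 tcp [0.6123 0.267  0.0877] x [ 0.4    0.916 -0.   ] z [ 0.001 -0.001 -1.   ] F [-1.7 -2.   7.9] w 0.00019134608015791978
[ 0.002 -0.    -0.311]
[-0.858  0.    -0.311]
```

Next: left ear to about 0.0735, back to the right ear (now at 0.083), then press on towards its stop.

Emit:
play_rows(commands=[[[1,0,0,0.01,0],[1,0,0,0.02,0],[1,0,0,0.03,0],[1,0,0,0.04,0],[1,0,0,0.05,0],[1,0,0,0.06,0],[1,0,0,0.07,0]]])

```text
clock: 9.57
tcp_pos: [0.6125, 0.2674, 0.0742]
orientation: [2.627, 1.72, 0.002]
contact_force: [-1.3, -1.5, 8.4]
grip_width: 0.0002
gripper_force: 4.0
```

Emit:
play_rows(commands=[[[1,0,0,-0.12,0],[1,0,0,-0.12,0],[1,-0.86,0,-0.12,0],[1,-0.86,0,-0.12,0],[1,-0.86,0,-0.12,0],[1,-0.86,0,-0.12,0],[1,-0.86,0,-0.12,0],[1,-0.86,0,-0.12,0],[1,-0.86,0,-0.12,0]]])

```text
clock: 10.32
tcp_pos: [0.5437, 0.1104, 0.0972]
orientation: [2.628, 1.72, 0.002]
contact_force: [0.5, 0.2, -0.9]
grip_width: -0.0002
gripper_force: 0.0
```

Emit:
play_rows(commands=[[[1,0,0,0.02,0],[1,0,0,0.04,0],[1,0,0,0.05,0],[1,0,0,0.06,0],[1,0,0,0.07,0],[1,0,0,0.08,0],[1,0,0,0.09,0],[1,0,0,0.1,0],[1,0,0,0.11,0],[1,0,0,0.12,0]]])

```text
clock: 11.15
tcp_pos: [0.5431, 0.1112, 0.0734]
orientation: [-2.627, -1.722, -0.001]
contact_force: [-3.0, -0.1, 7.7]
grip_width: 0.0
gripper_force: 3.7
```

```bash
python3 go.py
```

```text
11.15 tcp [0.5431 0.1112 0.0734] x [0.399 0.917 0.001] z [ 0.     0.001 -1.   ] F [-3.  -0.1  7.7] w 3.004569533306216e-06
[ 0.855  0.006 -0.383]
[-0.005  0.005 -0.383]
```

Both ears are within 1 mm of 0.074. I'll press the right ear to its stop in 1–2 mm steps and watch the force.

Emit:
play_rows(commands=[[[1,0,0,0.01,0],[1,0,0,0.02,0],[1,0,0,0.025,0],[1,0,0,0.03,0]]])

```text
clock: 11.48
tcp_pos: [0.5433, 0.1114, 0.0675]
orientation: [-2.627, -1.723, -0.002]
contact_force: [-1.8, 1.1, 7.6]
grip_width: 0.0001
gripper_force: 3.8
```

Emit:
play_rows(commands=[[[1,0,0,0.005,0],[1,0,0,0.01,0]]])

```text
clock: 11.65
tcp_pos: [0.5435, 0.1115, 0.0661]
orientation: [-2.627, -1.723, -0.002]
contact_force: [-6.7, -1.0, 20.0]
grip_width: -0.0002
gripper_force: 10.3
```

The right ear is on its stop (20 N at 0.066). Now the left ear.

Emit:
play_rows(commands=[[[1,0,0,-0.12,0],[1,0,0,-0.12,0],[1,0.86,0,-0.12,0],[1,0.86,0,-0.12,0],[1,0.86,0,-0.12,0],[1,0.86,0,-0.12,0],[1,0.86,0,-0.12,0],[1,0.86,0,-0.12,0],[1,0.86,0,-0.12,0]]])

```text
clock: 12.4
tcp_pos: [0.6114, 0.268, 0.088]
orientation: [2.627, 1.723, -0.002]
contact_force: [-0.0, -0.6, 0.4]
grip_width: -0.0002
gripper_force: 0.0
```

Emit:
play_rows(commands=[[[1,0,0,0.02,0],[1,0,0,0.04,0],[1,0,0,0.06,0],[1,0,0,0.07,0],[1,0,0,0.08,0],[1,0,0,0.09,0],[1,0,0,0.1,0]]])

```text
clock: 12.98
tcp_pos: [0.6121, 0.2664, 0.0695]
orientation: [2.628, 1.719, -0.001]
contact_force: [-2.0, -3.8, 7.2]
grip_width: 0.0002
gripper_force: 3.7
```

Emit:
play_rows(commands=[[[1,0,0,0.005,0],[1,0,0,0.01,0]]])

```text
clock: 13.15
tcp_pos: [0.6121, 0.2664, 0.0676]
orientation: [2.628, 1.719, -0.001]
contact_force: [-3.0, -4.1, 7.3]
grip_width: 0.0002
gripper_force: 3.7
```

Emit:
play_rows(commands=[[[1,0,0,0.005,0],[1,0,0,0.01,0]]])

```text
clock: 13.32
tcp_pos: [0.6122, 0.2665, 0.0658]
orientation: [2.628, 1.719, -0.0]
contact_force: [-0.7, -2.2, 9.3]
grip_width: 0.0002
gripper_force: 4.5
```

Emit:
play_rows(commands=[[[1,0,0,0.003,0],[1,0,0,0.004,0]]])

```text
clock: 13.48
tcp_pos: [0.6123, 0.2665, 0.0652]
orientation: [2.628, 1.719, -0.0]
contact_force: [-1.9, -3.2, 9.0]
grip_width: 0.0001
gripper_force: 5.0
```

Emit:
play_rows(commands=[[[1,0,0,0.003,0],[1,0,0,0.006,0]]])

```text
clock: 13.65
tcp_pos: [0.6124, 0.2664, 0.0643]
orientation: [2.627, 1.719, 0.0]
contact_force: [-3.0, -4.3, 11.7]
grip_width: -0.0001
gripper_force: 5.8
```

Emit:
play_rows(commands=[[[1,0,0,0.003,0],[1,0,0,0.006,0],[1,0,0,0.009,0]]])

```text
clock: 13.9
tcp_pos: [0.6126, 0.2664, 0.0629]
orientation: [2.627, 1.718, 0.001]
contact_force: [-3.6, -4.4, 14.3]
grip_width: -0.0002
gripper_force: 7.0
```

Emit:
play_rows(commands=[[[1,0,0,0.003,0],[1,0,0,0.006,0]]])

```text
clock: 14.07
tcp_pos: [0.6127, 0.2664, 0.062]
orientation: [2.627, 1.718, 0.001]
contact_force: [-3.7, -5.5, 16.3]
grip_width: 0.0001
gripper_force: 7.8
```

The left ear's force is rising softly. I'll lift clear and measure both ears with the cameras.

Emit:
play_rows(commands=[[[1,0,0,-0.3,0],[1,0,0,-0.3,0],[1,0,0,-0.5,0],[1,0,-1,-0.6,0],[1,0,-1,-0.6,0],[1,0,-1,-0.6,0],[1,0,-1,-0.6,0],[1,0,-1,-0.6,0],[1,0,-1,-0.6,0],[1,0,-1,-0.6,0]]])

```text
clock: 14.9
tcp_pos: [0.4266, 0.3489, 0.1805]
orientation: [2.624, 1.727, 0.002]
contact_force: [0.4, -0.4, -0.6]
grip_width: 0.0002
gripper_force: 0.0
```

```bash
python3 go.py
python3 - <<'E'
from h import *
o=[]
for n,(x,y) in (("top",(171,96)),("side",(165,142))):
    f=viewer.grab_frame(n); np.save(f"{n}_f2.npy",f,allow_pickle=True)
    c=cv2.resize(f["pixels"][y:y+100,x:x+130,::-1],None,fx=3,fy=3,interpolation=cv2.INTER_CUBIC)
    c=cv2.resize(f["pixels"][y:y+100,x:x+130,::-1],(390,300),interpolation=cv2.INTER_CUBIC) ; o.append(cv2.convertScaleAbs(c,alpha=1.4 if n=="top" else 1))
    # prediction overlay at home
    R=lambda l:np.array([.578,.1887])+np.array(l)@np.array([[np.cos(-.411),np.sin(-.411)],[-np.sin(-.411),np.cos(-.411)]])
    for z,col in ((.106,(0,255,0)),):
        for l in ((.018,.099),(-.018,.099),(.018,-.099),(-.018,-.099)):
            u=(proj(f,[*R(l),z])[0]-[x,y]+.5)*3; cv2.circle(o[-1],tuple(int(v) for v in u),2,col,-1)
cv2.imwrite("pics/home.png",np.hstack(o))
E
```

```text
14.9 tcp [0.4266 0.3489 0.1805] x [0.396 0.918 0.001] z [ 0.001  0.    -1.   ] F [ 0.4 -0.4 -0.6] w 0.00017602228896123275
[-0.007  1.014  0.154]
[-0.867  1.01   0.153]
```

View pics/home.png

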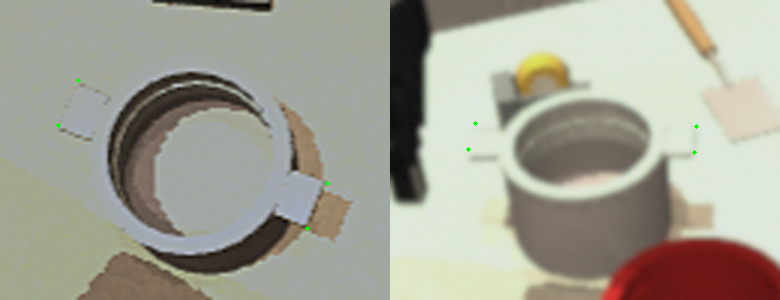

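The top view's ear corners match the home-height overlay at (78,81), (58,125), (327,183) and (307,228). The side view agrees to within about 2 mm. As confirmation I'll press each ear firmly once more, well under 40 N.

Emit:
play_rows(commands=[[[1,-0.867,1,0,0],[1,-0.867,1,0,0],[1,-0.867,1,0,0],[1,-0.867,1,0,0],[1,-0.867,1,0,0],[1,-0.867,1,0,0],[1,-0.867,1,0,0],[1,-0.867,1,0,0],[1,-0.867,1,0.3,0],[1,-0.867,1,0.5,0],[1,-0.867,1,0.53,0],[1,-0.867,1,0.54,0]]])

```text
clock: 16.0
tcp_pos: [0.5403, 0.108, 0.0676]
orientation: [-2.626, -1.719, 0.009]
contact_force: [-0.4, 0.2, 1.0]
grip_width: 0.0002
gripper_force: 0.0
```

Emit:
play_rows(commands=[[[1,0,0,0.01,0],[1,0,0,0.02,0],[1,0,0,0.03,0]]])

```text
clock: 16.25
tcp_pos: [0.5438, 0.1093, 0.0673]
orientation: [2.627, 1.721, 0.004]
contact_force: [0.1, -0.4, 0.1]
grip_width: -0.0001
gripper_force: 0.0
```

Emit:
play_rows(commands=[[[1,0,0,0.005,0],[1,0,0,0.005,0],[1,0,0,0.005,0]]])

```text
clock: 16.5
tcp_pos: [0.5437, 0.1092, 0.0664]
orientation: [2.627, 1.721, 0.004]
contact_force: [-0.3, 0.1, 6.3]
grip_width: -0.0
gripper_force: 3.0
```

Emit:
play_rows(commands=[[[1,0,0,0.005,0],[1,0,0,0.01,0],[1,0,0,0.01,0]]])

```text
clock: 16.75
tcp_pos: [0.5439, 0.1092, 0.0659]
orientation: [2.626, 1.72, 0.004]
contact_force: [-5.6, -2.4, 19.7]
grip_width: 0.0001
gripper_force: 10.0
```

The right ear is solid: its stop is at 0.0665. Now the left.

Emit:
play_rows(commands=[[[1,0,0,-0.12,0],[1,0,0,-0.12,0],[1,0.86,0,-0.12,0],[1,0.86,0,-0.12,0],[1,0.86,0,-0.12,0],[1,0.86,0,-0.12,0],[1,0.86,0,-0.12,0],[1,0.86,0,-0.12,0],[1,0.86,0,0.05,0],[1,0.86,0,0,0],[1,0.86,0,0,0]]])

```text
clock: 17.67
tcp_pos: [0.6121, 0.2661, 0.0637]
orientation: [2.628, 1.72, 0.003]
contact_force: [-0.4, -0.1, 0.2]
grip_width: -0.0
gripper_force: 0.0
```

Emit:
play_rows(commands=[[[1,0,0,0.005,0],[1,0,0,0.01,0],[1,0,0,0.01,0]]])

```text
clock: 17.92
tcp_pos: [0.6116, 0.265, 0.0614]
orientation: [2.628, 1.719, -0.0]
contact_force: [-0.1, -2.1, 4.8]
grip_width: 0.0
gripper_force: 2.5
```

Emit:
play_rows(commands=[[[1,0,0,0.005,0],[1,0,0,0.01,0],[1,0,0,0.01,0]]])

```text
clock: 18.17
tcp_pos: [0.6123, 0.2647, 0.061]
orientation: [2.627, 1.718, 0.001]
contact_force: [-3.3, -4.3, 13.7]
grip_width: -0.0
gripper_force: 7.2
```

Emit:
play_rows(commands=[[[1,0,0,0.005,0],[1,0,0,0.01,0],[1,0,0,0.01,0]]])

```text
clock: 18.42
tcp_pos: [0.6125, 0.2647, 0.0596]
orientation: [2.627, 1.717, 0.002]
contact_force: [-4.1, -5.3, 17.6]
grip_width: 0.0002
gripper_force: 8.9
```

The left ear keeps yielding slowly, at a z lower than the right one's stop. I'll lift off and measure precisely from the images.

Emit:
play_rows(commands=[[[1,0,0,-0.3,0],[1,0,0,-0.3,0],[1,0,0,-0.5,0],[1,0,-1,-0.6,0],[1,0,-1,-0.6,0],[1,0,-1,-0.6,0],[1,0,-1,-0.6,0],[1,0,-1,-0.6,0],[1,0,-1,-0.6,0],[1,0,-1,-0.6,0]]])

```text
clock: 19.25
tcp_pos: [0.4259, 0.3468, 0.1772]
orientation: [2.624, 1.726, 0.0]
contact_force: [1.9, -0.5, -0.6]
grip_width: 0.0
gripper_force: 0.0
```

```bash
cat > reg.py <<'E'
from h import *
S0=np.load("side_f.npy",allow_pickle=True).item();S2=np.load("side_f2.npy",allow_pickle=True).item()
T0=np.load("top_f.npy",allow_pickle=True).item();T2=np.load("top_f2.npy",allow_pickle=True).item()
S3=viewer.grab_frame("side");T3=viewer.grab_frame("top");np.save("side_f3.npy",S3,allow_pickle=True);np.save("top_f3.npy",T3,allow_pickle=True)
g=lambda f:cv2.cvtColor(f["pixels"],cv2.COLOR_RGB2GRAY)
q=(.578,.1887,-.411)
def P(l,z):
    a=q[2];return [q[0]+np.cos(a)*l[0]-np.sin(a)*l[1],q[1]+np.sin(a)*l[0]+np.cos(a)*l[1],z]
for nm,s in (("L",1),("R",-1)):
    # near-side tangential edge (x=-.018) of ear in side view: vertical profile at r=.088
    for n,f,zz in (("S0",S0,.1405),("S2",S2,.106),("S3",S3,.106)):
        out=[]
        for r in (.082,.086,.090,.094):
            u=proj(f,P((-.018,s*r),zz))[0]; ub=proj(f,P((-.018,s*r),zz-.006))[0]
            rows=np.arange(u[1]-6,u[1]+9,.25)
            pr=cv2.remap(g(f),np.full((1,len(rows)),u[0],np.float32),rows[None].astype(np.float32),cv2.INTER_CUBIC)[0].astype(float)
            i=pr.argmin(); out.append((round(rows[i]-(u[1]+ub[1])/2,2),int(pr[i]),int(np.median(pr))))
        print(nm,n,out)
k=[proj(S3,P((-.018,.086),z))[0][1] for z in (.1,.11)];print("px/mm",(k[0]-k[1])/10)
for a,b,n in ((S2,S3,"S2-S3"),(T2,T3,"T2-T3")):
    for nm,s in (("L",1),("R",-1)):
        u=proj(a,P((0,s*.086),.106))[0].astype(int);h=11
        A=g(a)[u[1]-h:u[1]+h,u[0]-h:u[0]+h].astype(np.float32);B=g(b)[u[1]-h:u[1]+h,u[0]-h:u[0]+h].astype(np.float32)
        print(n,nm,cv2.phaseCorrelate(A,B,cv2.createHanningWindow((2*h,2*h),cv2.CV_32F)))
x,y=165,142
c=cv2.resize(S3["pixels"][y:y+75,x:x+130,::-1],None,fx=6,fy=6,interpolation=cv2.INTER_CUBIC)
for s in (1,-1):
    for l in ((.018,.099),(-.018,.099),(-.018,.075)):
        for z,col in ((.106,(0,200,0)),(.1,(0,0,255))):
            u=(proj(S3,P((l[0],s*l[1]),z))[0]-[x,y]+.5)*6; cv2.circle(c,tuple(int(v) for v in u),2,col,-1)
cv2.imwrite("pics/last.png",c)
E
python3 reg.py; python3 go.py
```

```text
L S0 [(np.float64(-0.15), 151, 198), (np.float64(0.1), 151, 198), (np.float64(-0.15), 152, 197), (np.float64(-0.15), 155, 197)]
L S2 [(np.float64(1.63), 186, 227), (np.float64(1.88), 184, 227), (np.float64(1.88), 183, 227), (np.float64(1.88), 186, 226)]
L S3 [(np.float64(2.38), 194, 227), (np.float64(2.38), 197, 228), (np.float64(2.38), 202, 227), (np.float64(2.38), 207, 226)]
R S0 [(np.float64(0.09), 157, 194), (np.float64(0.09), 156, 197), (np.float64(0.09), 154, 197), (np.float64(0.09), 156, 197)]
R S2 [(np.float64(0.38), 193, 226), (np.float64(0.38), 193, 227), (np.float64(0.38), 187, 227), (np.float64(0.13), 186, 226)]
R S3 [(np.float64(0.38), 191, 227), (np.float64(0.13), 190, 228), (np.float64(0.13), 186, 228), (np.float64(0.13), 185, 226)]
px/mm 0.28915457892518076
S2-S3 L ((0.003706371249595719, 0.11054407022352031), 1.0167609983020358)
S2-S3 R ((-0.05698719940901853, 0.15731259907449768), 1.0155762881040573)
T2-T3 L ((0.42467158261010773, -0.20886869386063012), 0.7974180426034663)
T2-T3 R ((0.061495116162905816, -0.1032438517248746), 0.9948909597264396)
19.35 tcp [0.4287 0.3452 0.1766] x [ 0.401  0.916 -0.001] z [ 0.001 -0.001 -1.   ] F [ 0.7 -0.2  0.1] w 0.00020540935799905785
[0.012 0.997 0.134]
[-0.848  0.998  0.135]
```

View pics/last.png

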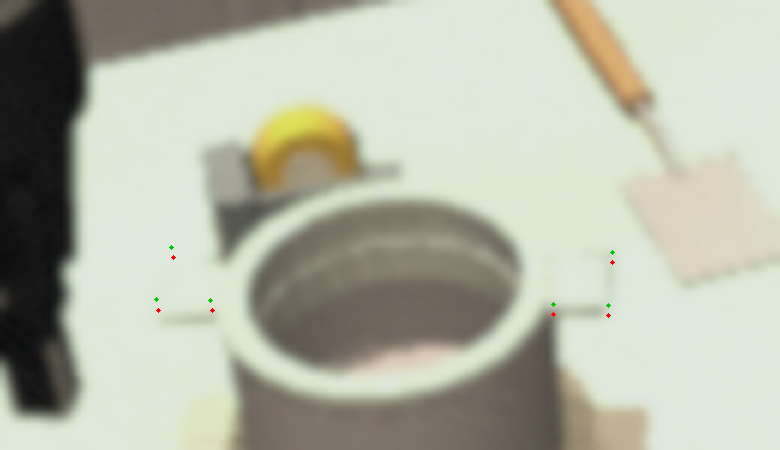

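The left ear's dark edge shows at crop (190,319), about 10 px below the home overlay, while the right ear matches its overlay at (580,310). I'll check the ring plane itself numerically.

```bash
cat > ring.py <<'E'
from h import *
from scipy.optimize import least_squares
L=lambda n:np.load(n+".npy",allow_pickle=True).item()
q=(.578,.1887,-.411)
th=np.radians(np.arange(0,360,4)); rr=np.arange(.050,.072,.0005)
def P(x,y,z): a=q[2];return np.stack([q[0]+np.cos(a)*x-np.sin(a)*y,q[1]+np.sin(a)*x+np.cos(a)*y,z],-1)
def score(f,zl,zr,G,d=(0,0)):
    X=np.cos(th)[:,None]*rr; Y=np.sin(th)[:,None]*rr
    Z=(zl+zr)/2+(zl-zr)/2*Y/.086
    uv=proj(f,P(X+d[0],Y+d[1],Z).reshape(-1,3)).astype(np.float32).reshape(len(th),len(rr),2)
    v=cv2.remap(G,uv[...,0],uv[...,1],cv2.INTER_LINEAR)
    m=len(rr)//2; return np.median(v[:,m+2:m+10].mean(1)-v[:,m-10:m-2].mean(1)), (v[:,m+2:m+10].mean(1)-v[:,m-10:m-2].mean(1)).mean()
for n in ("side_f","side_f2","side_f3"):
    f=L(n);G=cv2.cvtColor(f["pixels"],cv2.COLOR_RGB2GRAY).astype(np.float32)
    z0=.1405 if n=="side_f" else .106
    best=max((score(f,z0+a,z0+b,G,(dx,dy))[1],round(a,4),round(b,4),dx,dy) for a in np.arange(-.014,.0081,.001) for b in np.arange(-.008,.0081,.001) for dx in (-.002,0,.002) for dy in (-.002,0,.002))
    b0=max((score(f,z0+a,z0+b,G)[1],round(a,4),round(b,4)) for a in np.arange(-.014,.0081,.001) for b in np.arange(-.008,.0081,.001))
    print(n,z0,best,b0,"flat",score(f,z0,z0,G)[1])
E
python3 ring.py
```

```text
side_f 0.1405 (np.float32(58.45052), np.float64(0.002), np.float64(0.002), -0.002, 0) (np.float32(58.257893), np.float64(0.001), np.float64(0.0)) flat 58.10061
side_f2 0.106 (np.float32(60.501194), np.float64(-0.009), np.float64(-0.002), 0.002, 0.002) (np.float32(59.171577), np.float64(-0.006), np.float64(-0.001)) flat 47.799767
side_f3 0.106 (np.float32(60.374744), np.float64(-0.01), np.float64(-0.002), 0.002, 0.002) (np.float32(59.007965), np.float64(-0.007), np.float64(-0.001)) flat 45.099857
```

```bash
cat > joint.py <<'E'
import ring as A
from h import *
from scipy.optimize import minimize
E
sed -i 's/^for n in/if __name__=="__main__":\n  for n in/; ' ring.py
python3 - <<'E'
import re
s=open('ring.py').read(); i=s.index('  for n in'); h,t=s[:i],s[i:]
t='\n'.join('  '+l if k else l for k,l in enumerate(t.split('\n'))); open('ring.py','w').write(h+t)
E
cat >> joint.py <<'E'
def fit(names,x0,yaw,sx):
    A.q=(0,0,yaw); a=yaw
    F=[A.L(n) for n in names]; Gs=[cv2.cvtColor(f["pixels"],cv2.COLOR_RGB2GRAY).astype(np.float32) for f in F]
    def loss(p):
        A.q=(p[0],p[1],yaw); return -sum(A.score(f,p[2],p[3],G)[1]/k for f,G,k in zip(F,Gs,sx))
    best=None
    for dz in (-.004,0,.004):
        s=np.array(x0)+[0,0,dz,dz]
        r=minimize(loss,s,method="Nelder-Mead",options=dict(initial_simplex=np.vstack([s]+[s+d for d in np.diag([.004,.004,.006,.006])]),xatol=1e-5,fatol=1e-5))
        if best is None or r.fun<best.fun: best=r
    return np.round(best.x,4),round(best.fun,3)
if __name__=="__main__":
    T=A.L("top_f"); a,b=atz(T,(371,177),.106),atz(T,(445,155),.106); c=(a+b)/2; v=a-b; yaw=np.arctan2(-v[0],v[1]); print("closed guess",c,yaw)
    for s in (["top_f","side_f"],["side_f"],["top_f"]):
        print("closed",s,fit(s,[c[0],c[1],.106,.106],yaw,[60]*2))
    for s,z in ((["top_f","side_f"],.1405),(["top_f2","side_f2"],.104),(["top_f3","side_f3"],.103)):
        print("ours",s,fit(s,[.578,.1887,z,z],-.411,[60]*2))
E
python3 joint.py
```

```text
closed guess [ 0.52974611 -0.18550617  0.106     ] 0.2767217966083735
closed ['top_f', 'side_f'] (array([ 0.533 , -0.1845,  0.1052,  0.1032]), np.float64(-1.552))
closed ['side_f'] (array([ 0.5328, -0.1858,  0.1044,  0.1033]), np.float64(-0.905))
closed ['top_f'] (array([ 0.53  , -0.1796,  0.124 ,  0.1139]), np.float64(-0.699))
ours ['top_f', 'side_f'] (array([0.5792, 0.1903, 0.142 , 0.1394]), np.float64(-1.67))
ours ['top_f2', 'side_f2'] (array([0.5793, 0.1906, 0.0999, 0.1046]), np.float64(-1.723))
ours ['top_f3', 'side_f3'] (array([0.5791, 0.1906, 0.0994, 0.1048]), np.float64(-1.717))
```

The ring plane confirms it. The right ear is home (0.106 after the small bias seen on the closed canister). The left ear was pushed about 5 mm past its yielding stop and is held there by friction. I'll grip the left ear by its sides, ease it back up to level, then re-seat it gently.

Emit:
play_rows(commands=[[[-0.5,0.01,1,0,0],[-0.5,0.01,1,0,0],[-0.5,0.01,1,0,0],[-0.5,0.01,1,0,0],[-0.5,0.01,1,0,0],[-0.5,0.01,1,0,0],[-0.5,0.01,1,0.3,0],[-0.5,0.01,1,0.3,0],[-0.5,0.01,1,0.35,0],[-0.5,0.01,1,0.35,0]]], grip_force=25)

```text
clock: 20.18
tcp_pos: [0.611, 0.2659, 0.1035]
orientation: [-2.629, -1.719, 0.009]
contact_force: [0.3, -0.7, 0.3]
grip_width: 0.0639
gripper_force: 0.0
```

```bash
sed -i 's/\[.6124,.2675,.150\]/[.6130,.2685,.042]/' go.py; python3 go.py
```

```text
20.18 tcp [0.611  0.2659 0.1035] x [ 0.401  0.916 -0.005] z [-0.005 -0.003 -1.   ] F [ 0.3 -0.7  0.3] w 0.063894471968373
[0.017 0.005 0.307]
[-0.851  0.004 -0.229]
```

Emit:
play_rows(commands=[[[-0.5,0.012,0.003,0.05,0],[-0.5,0.012,0.003,0.1,0],[-0.5,0.012,0.003,0.14,0],[-0.5,0.012,0.003,0.17,0],[-0.5,0.012,0.003,0.2,0]]])

```text
clock: 20.6
tcp_pos: [0.6136, 0.2704, 0.0664]
orientation: [2.628, 1.722, 0.0]
contact_force: [-0.5, -0.4, -0.4]
grip_width: 0.0643
gripper_force: 0.0
```

Emit:
play_rows(commands=[[[-0.5,0,0,0.03,0],[-0.5,0,0,0.06,0],[-0.5,0,0,0.09,0],[-0.5,0,0,0.1,0],[-0.5,0,0,0.1,0]]])

```text
clock: 21.02
tcp_pos: [0.6131, 0.2701, 0.046]
orientation: [-2.628, -1.722, 0.002]
contact_force: [-0.8, -0.3, 0.1]
grip_width: 0.0642
gripper_force: 0.0
```

Emit:
play_rows(commands=[[[-0.5,0,0,0.02,0],[-0.5,0,0,0.03,0],[0.3,0,0,0.03,0],[0.4,0,0,0.03,0],[0.5,0,0,0.03,0],[0.5,0,0,0.03,0],[0.5,0,0,0.03,0],[0.5,0,0,0.03,0]]], grip_force=25)

```text
clock: 21.68
tcp_pos: [0.6136, 0.2704, 0.0411]
orientation: [2.628, 1.721, 0.0]
contact_force: [-0.3, -0.1, 1.5]
grip_width: 0.0353
gripper_force: 27.2
```

```bash
python3 go.py
```

```text
21.68 tcp [0.6136 0.2704 0.0411] x [0.399 0.917 0.   ] z [ 0.  0. -1.] F [-0.3 -0.1  1.5] w 0.035292467679866615
[-0.01   0.001 -0.005]
[-0.876 -0.    -0.545]
```

The grip is on the ear (35 mm wide, 27 N). I'll ease it up 6 mm.

Emit:
play_rows(commands=[[[0.5,0,0,-0.01,0],[0.5,0,0,-0.015,0],[0.5,0,0,-0.02,0],[0.5,0,0,-0.025,0],[0.5,0,0,-0.03,0],[0.5,0,0,-0.03,0]]])

```text
clock: 22.18
tcp_pos: [0.6132, 0.2705, 0.0463]
orientation: [-2.627, -1.722, 0.001]
contact_force: [2.4, 1.8, -9.1]
grip_width: 0.0353
gripper_force: 26.3
```

```bash
cat > side.py <<'E'
from joint import *
f=viewer.grab_frame("side"); np.save("side_n.npy",f,allow_pickle=True); print(get_obs()["clock"])
G=cv2.cvtColor(f["pixels"],cv2.COLOR_RGB2GRAY).astype(np.float32)
A.q=(.5792,.1905,-.411)
print(max((A.score(f,a,b,G)[1],round(a,4),round(b,4)) for a in np.arange(.094,.114,.0005) for b in np.arange(.1,.11,.0005)))
E
python3 side.py
```

```text
22.2333
(np.float32(34.93914), np.float64(0.1045), np.float64(0.1045))
```

It's level again: both ears fit at 0.1045, the same as the closed canister. I'll release, then check the left ear gently with the fingers shut.

Emit:
play_rows(commands=[[[-0.5,0,0,0,0],[-0.5,0,0,0,0],[-0.5,0,0,0,0],[-0.5,0,0,0,0],[-0.5,0,0,-0.2,0],[-0.5,0,0,-0.3,0],[1,0,0,-0.3,0],[1,0,0,-0.3,0],[1,0,0,-0.3,0],[1,0,0,-0.3,0],[1,0,0,-0.3,0],[1,0,0,-0.3,0]]])

```text
clock: 23.23
tcp_pos: [0.613, 0.27, 0.1057]
orientation: [-2.628, -1.721, 0.003]
contact_force: [0.0, -0.2, 0.3]
grip_width: -0.0004
gripper_force: 0.0
```

Emit:
play_rows(commands=[[[1,0,0,0.05,0],[1,0,0,0.1,0],[1,0,0,0.14,0],[1,0,0,0.16,0],[1,0,0,0.17,0],[1,0,0,0.18,0],[1,0,0,0.185,0],[1,0,0,0.185,0]]])

```text
clock: 23.9
tcp_pos: [0.6136, 0.2705, 0.0698]
orientation: [-2.628, -1.722, -0.0]
contact_force: [-0.3, -0.5, 1.1]
grip_width: -0.0002
gripper_force: 0.0
```

```bash
python3 go.py
```

```text
23.9 tcp [0.6136 0.2705 0.0698] x [0.399 0.917 0.   ] z [ 0.  0. -1.] F [-0.3 -0.5  1.1] w -0.00015702604644255005
[-0.01   0.001  0.139]
[-0.876 -0.    -0.401]
```

Emit:
play_rows(commands=[[[1,0,0,0.005,0],[1,0,0,0.01,0],[1,0,0,0.01,0]]])

```text
clock: 24.15
tcp_pos: [0.6136, 0.2703, 0.0679]
orientation: [2.628, 1.722, 0.0]
contact_force: [0.2, -0.4, -0.2]
grip_width: 0.0002
gripper_force: 0.0
```

Emit:
play_rows(commands=[[[1,0,0,0.004,0],[1,0,0,0.004,0]]])

```text
clock: 24.32
tcp_pos: [0.6135, 0.2703, 0.067]
orientation: [2.628, 1.722, 0.0]
contact_force: [0.1, 0.9, -0.5]
grip_width: 0.0002
gripper_force: 0.0
```

Emit:
play_rows(commands=[[[1,0,0,0.003,0],[1,0,0,0.003,0]]])

```text
clock: 24.48
tcp_pos: [0.6135, 0.2703, 0.0663]
orientation: [2.628, 1.722, -0.0]
contact_force: [0.5, 0.1, -0.7]
grip_width: -0.0001
gripper_force: 0.0
```

Emit:
play_rows(commands=[[[1,0,0,0.003,0],[1,0,0,0.003,0]]])

```text
clock: 24.65
tcp_pos: [0.6137, 0.2703, 0.066]
orientation: [2.628, 1.721, 0.0]
contact_force: [0.7, -0.9, 2.2]
grip_width: 0.0001
gripper_force: 0.9
```

Contact is at 0.066, the height where the stop first showed and within 0.5 mm of the right ear. Now I'll retreat, do a last check, and hand in.

Emit:
play_rows(commands=[[[1,0,0,-0.3,0],[1,0,0,-0.5,0],[1,0,-1,-0.6,0],[1,0,-1,-0.6,0],[1,0,-1,-0.6,0],[1,0,-1,-0.6,0],[1,0,-1,-0.6,0],[1,0,-1,-0.6,0],[1,0,-1,-0.6,0]]])

```text
clock: 25.4
tcp_pos: [0.4283, 0.352, 0.1868]
orientation: [-2.624, -1.728, -0.003]
contact_force: [0.9, -0.6, 0.2]
grip_width: -0.0
gripper_force: 0.0
```

```bash
python3 side.py
python3 - <<'E'
from h import *
f=viewer.grab_frame("top"); np.save("top_n.npy",f,allow_pickle=True)
from joint import fit
print(fit(["top_n","side_n"],[.578,.1887,.105,.105],-.411,[60]*2))
E
```

```text
25.45
(np.float32(59.57679), np.float64(0.1025), np.float64(0.1055))
(array([0.5791, 0.1904, 0.1046, 0.1045]), np.float64(-1.732))
```

```bash
python3 -c "
from bench import r; print(r.hand_in())"
```

```text
the job is handed in; nothing more can be done
None
```

The job is handed in with the collar home and square: both ears measure level, at the same height as the closed canister's collar. The left ear was pressed about 5 mm too far and had to be gripped and eased back up. The closed canister was not touched.

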